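Hang the chip pail on the snap hook

TASK

Swing the flat-lying bail of the small white pail upright while the pail stays standing where it is, then lift the pail by its bail and hang it on the yellow twin-prong hook: press the bail gently down past the red spring keeper until it drops fully home and the keeper snaps shut over it. Let go, leaving the pail hanging quietly and level; keep the pail upright, press gently, do not knock the hook stand, and leave the other things on the table alone.

Things in the scene. Friction and masses are not known exactly. Their poses are not given: they have to be found in the camera images.
- pail: White open steel pail, 124 mm across the rim, 104 mm at the foot, 90 mm high, 0.3 to 0.55 kg with turned blanks in it. Origin: centre of its underside; z up. The bail is hinged on ears at y = +68 and -68 mm, 82 mm above the underside.
- bail (a joint): Swing bail of the pail, a trapezoid of 6 mm wire. 0 = lying level, its bar 108 mm out along the pail's +x; 1.571 = upright, its bar 190 mm above the pail's underside; it starts at 0, stops at 1.95 rad, swings freely and falls back when let go.
- bail_grip (a point): Middle of the bail's top bar, at the centre of a blue sleeve 14 mm thick and 44 mm long that turns freely on the wire. The bar runs along the pail's y, straight for 58 mm either side of this point; lying level it clears the pail's rim by 46 mm, so it can be pinched from above.
- stand: Fixed hook stand: grey foot and post, yellow hook. Origin on the table, vertically below HOME, where the bar's axis lies when seated. x points from the prong tips back to the post (its front 92 mm behind the origin), y along the hanging bar. Two prongs of 8 mm round bar at y = +45 and -45 mm, joined by a crossbar 73 mm behind; the fingers fit between them. Below: (x, height) in mm from HOME.
- post_top (a point): Top of the stand's post, 250 mm above the table, 105 mm behind the stand's origin. The hook's collar is clamped on the post so that HOME is anywhere from 215 to 245 mm above the table: this height is NOT measured; see it or feel for it.
- entry (a point): Table point 55 mm ahead of the stand's origin. The bail comes in above it, bar axis over HOME + 44, pail below the prongs, then goes back over the tips to x = 0 to 3 and straight down. Prong fronts: upright, inner face at x = -6.5, top 40 high and leaning to x = -18.5. Behind, prongs slope up from x = 6 to a shank topping at 18 from x = 22 on.
- keeper (a joint): Red sprung two-bladed keeper over the hook's mouth: 0 shut, grows to 1.0 rad pressed down, springs back. 5 mm blades at y = +37, -37 from pins at (34, 30) to tips at (-2, 27). Spring 0.9 N m/rad: pressed down at x = 0 it takes about 9 N (at x = 4, 14 N), more than the pail's weight, and 0.4 rad; the bar slips past 8 to 13 above HOME and the blades shut over it. Keep bail on hook under 25 N.
- brush: Brush with a handle, 150 mm long, lying between the two work places; bystander. Origin: its underside.
- air_gun: Yellow blow gun with steel nozzle, about 190 mm long, 24 mm thick, lying on the left; bystander. Origin: underside of its barrel.
- bottle: Clear bottle with blue cap, 62 mm across, 190 mm high; bystander. Origin: centre of its underside.
- driver: Screwdriver lying near the robot; bystander. Origin: its underside.
- pad: Cream block 120 x 80 x 35 mm in the red tray; bystander. Origin: centre of its underside.
Mind the look-alikes: they are no part of the job. What is shaped like the pail but pink or purple is not meant.

How it is judged:
By the outcome, as a careful person would: the job done as asked, in the order asked, and still so for the second after the job is handed in, with the robot touching nothing.
It also fails if it takes over 72 s, if anything falls off the work surface, if the arm or the gripper's body presses on something with over 40 N, if the wrist force passes 120 N, or if a joint passes its speed limit or range.

ROBOT

A 6-joint arm with a two-finger parallel gripper is mounted at the origin on the work surface. World frame = base frame: x ahead of the robot, y to its left, z up, the work surface at z = 0. Lengths are in m, angles in degrees, forces in N, time in s.
With the tool pointing down it reaches from about 0.3 to 0.825 m from the base axis. Payload 5.4 kg.
Tool frame: the origin (TCP) lies midway between the tips of the shut fingers; the grasp point (between the pads) lies 19 mm behind it; z points along the fingers, y is the line along which they close (so a half turn about z gives the same grasp; the last joint's range is limited). The gripper opens to 92 mm and grips with 3 to 60 N. Pads are 20 mm wide; open, the fingers measure 128 mm over their backs; the gripper's body (75 mm by 189 mm) begins 69 mm behind the grasp point.
Start: joints at [-83.6, 9.076, 91.501, -0, 79.423, -12.038], TCP at [0.182, -0.545, 0.215] pointing down, gripper open.
Joint ranges: [-166.64, 166.64], [-54.1, 131.32], [10.49, 154.53], [-73.88, 253.88], [9.74, 151.15], [-171.62, 171.62]. Speed limits (degrees/s): [147.25, 147.25, 180, 180, 180, 180].

INTERFACE

Orientations are given as a 3x3 rotation matrix whose columns are the frame's x, y, z axes.
In Python, from bench import ctrl, camera, get_calibration, ticket gives the robot as it stands. The module is installed in compiled form; this text tells all that it offers.
- The arm moves only by the tool move_arm, never from a script. Its argument "steps" is a list that holds one entry, the list of rows, each a list of 4 numbers: the shift along the world's x, y, z in units of 50 mm (1.0 is 50 mm), then the turn about the world's z in units of 5 degrees (1.0 is 5 degrees). In form: [[[x, y, z, spin], ...]]. A call has 1 to 8 rows; each row is the pose to reach, as a shift and turn from the pose commanded when the call began; what a row does not reach only later rows make up. A row lasts 1/10 s, in which the tool goes at most 50 mm and 8.59 degrees, less where a joint would pass 70% of its speed; a pose out of reach is approached as far as the arm can. A call with a gripper value outside its range is refused whole. "grip" is the opening in per cent of the stroke, from 0 (shut) to 100 (fully open), set as the call begins (left out, the last holds). The fingers move at their own pace and stop on an object; "force" is the grip in N (left out, the last holds). Time passes only in rows, so rows that repeat a pose let the fingers close. It gives the time, the measured TCP pose, the force, the opening and the grip force at its end, in the units of the state.
- ctrl.get_obs(): the state, without advancing time (a new reading comes with each control period).
- camera(name): name is "scene" or "top" or "wrist"; returns the picture (420x560x3 uint8, red, green, blue); there is no depth.
- get_calibration(name): a dict with "mtx" (3x3 intrinsics, pixels), "k1" (the pictures are not rectified: a ray, as slopes to the right and down, at radius r is drawn at 1 + k1 r^2 times it, then the intrinsics apply), "extrinsics" (4x4, takes a point from world to camera coordinates). Camera axes: x right, y up, looking along -z (the intrinsics and any distortion apply to the point x, -y, -z); pixel columns grow to the right and rows downward; lengths in m; the calibration is good to about 2 mm. A picture is of the moment at which its call begins: read the wrist's pose just before it. get_calibration takes no time and is no camera call; for the wrist camera it gives the pose at the moment of the call.
- ticket.hand_in(): hands the job in; it is judged then, once.
The state is a dict: "t": time; "joint_positions": joint angles; "joint_vel": joint speeds; "joint_torque": joint torques, N m; "tcp_pos": TCP position; "orientation": TCP orientation; "wrist_force": force on the tool from outside, world axes, zero at the start; "wrist_torque": the same for the moment, N m; "finger_gap": opening from 0.0 (shut) to 1.0 (fully open); "finger_force": force on a finger pad.
Only numpy, scipy, OpenCV 4.12 (cv2) and the standard library are available. Lean on these libraries where they do the work, as an engineer would, in place of code of your own. Each camera call takes 0.05 s, during which the arm holds its last target. There are 200 camera calls.

## Working session

There is one attempt and no reset: what is moved stays moved. The work goes in short steps, Python scripts to look and compute and a tool call to move; the robot and the scene stay as the last step left them, time stands still between calls to the robot, and variables do not carry over. Pictures are saved under pics/ and viewed, at most 10 in all, crops included, and the job is handed in when it is done.

Besides the shell and the picture viewer there is one more tool, called after "Call:" by a JSON object that holds its "method" and its "body", one argument or row to a line. move_arm: Moves the arm, as the interface text tells. Its arguments: {"type":"object","properties":{"steps":{"type":"array","items":{"type":"array","items":{"type":"array","items":{"type":"number"}}}},"grip":{"type":"number"},"force":{"type":"number"}},"required":["steps"]}

```bash
mkdir -p pics; cat > h.py <<'E'
import numpy as np, cv2
from bench import ctrl, camera, get_calibration, ticket
def ray(cal,u,v):
    K=np.array(cal["mtx"]);E=np.array(cal["extrinsics"]);k=cal["k1"]
    d=np.array([(u-K[0,2])/K[0,0],(v-K[1,2])/K[1,1]]);s=d.copy()
    for _ in range(20): s=d/(1+k*(s@s))
    R=E[:3,:3];o=-R.T@E[:3,3];return o,R.T@np.array([s[0],-s[1],-1.])
def onz(cal,u,v,z):
    o,d=ray(cal,u,v);return o+d*(z-o[2])/d[2]
def proj(cal,p):
    K=np.array(cal["mtx"]);E=np.array(cal["extrinsics"]);c=E[:3,:3]@np.array(p)+E[:3,3]
    s=np.array([c[0],-c[1]])/-c[2];s=s*(1+cal["k1"]*(s@s));return np.array([K[0,0]*s[0]+K[0,2],K[1,1]*s[1]+K[1,2]])
def tri(c1,p1,c2,p2):
    o1,d1=ray(c1,*p1);o2,d2=ray(c2,*p2)
    t=np.linalg.lstsq(np.c_[d1,-d2],o2-o1,rcond=None)[0];a=o1+t[0]*d1;b=o2+t[1]*d2
    return (a+b)/2,np.linalg.norm(a-b)
def save(n,im,crop=None,s=1):
    if crop: im=im[crop[1]:crop[3],crop[0]:crop[2]]
    cv2.imwrite(f"pics/{n}.png",cv2.resize(im[:,:,::-1],None,fx=s,fy=s,interpolation=cv2.INTER_CUBIC))
E
python3 - <<'E'
from h import *
for n in("scene","top"):
    im=camera(n);np.save(n,im);c=get_calibration(n);o,d=ray(c,280,210);print(n,o.round(3),d.round(3),c["k1"])
    save(n,im,None,1.4)
print(ctrl.get_obs())
E
```

```text
scene [ 0.981 -0.101  1.091] [-0.498 -0.006 -0.867] -0.007742320864248792
top [ 0.27  -0.118  1.6  ] [ 0.102 -0.013 -0.995] -0.058433577380476776
{'t': 0.1, 'joint_positions': array([-8.35995895e+01,  9.10910974e+00,  9.15642560e+01, -1.30200462e-03,
        7.94245564e+01, -1.20379416e+01]), 'joint_vel': array([-0.04020344, -0.03435992, -0.16041674, -0.03442501, -0.1382224 ,
        0.06329664]), 'joint_torque': array([-9.80853802e-04, -3.86505318e+01, -3.22959781e+01,  7.02548632e-02,
        3.39816359e-02, -5.65358994e-05]), 'tcp_pos': array([ 0.18177028, -0.54491098,  0.21372284]), 'orientation': array([[ 9.48663223e-01,  3.16287912e-01, -2.12718751e-04],
       [ 3.16287807e-01, -9.48661766e-01,  1.69592143e-03],
       [ 3.34601303e-04, -1.67613864e-03, -9.99998539e-01]]), 'wrist_force': array([0.1800857 , 0.47196653, 0.11997602]), 'wrist_torque': array([0.02842418, 0.00263982, 0.02901503]), 'finger_force': 0.0, 'finger_gap': 0.9990169722037199}
```

View pics/scene.png

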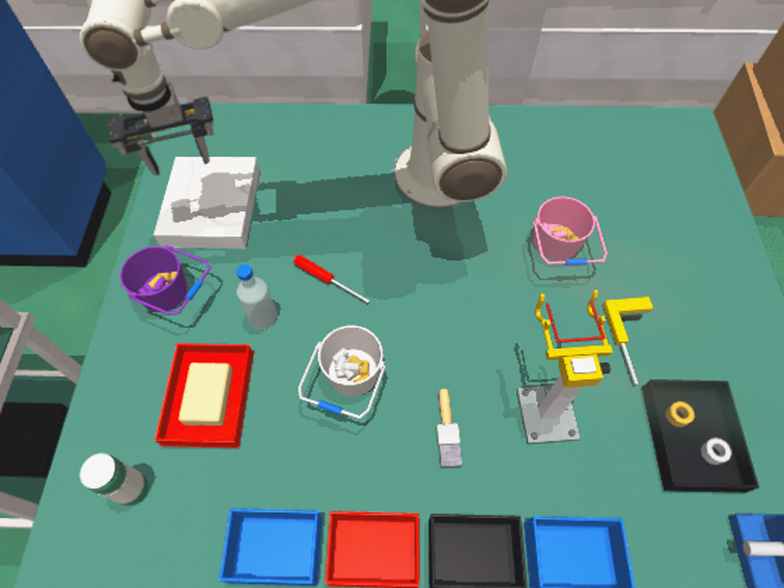

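View pics/top.png

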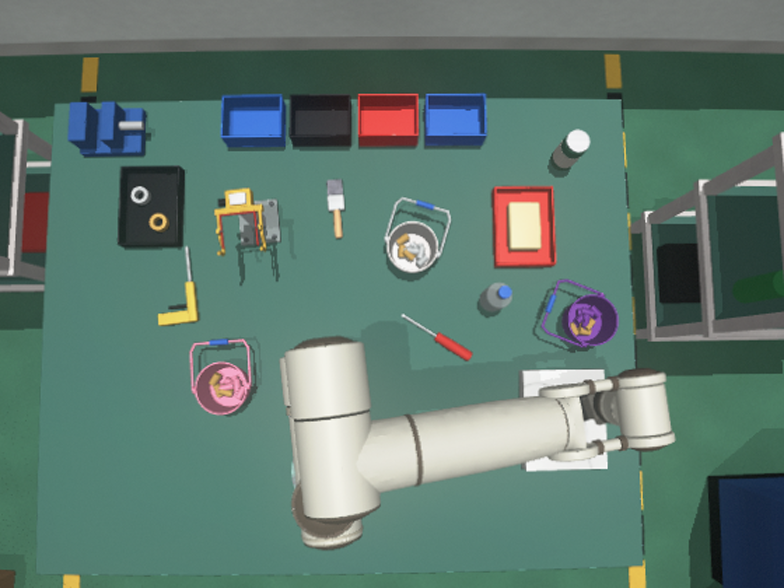

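The scene picture (scaled 1.4) shows three pail shapes: white at (350,360), pink at (563,232) and purple at (155,280). Only the white one fits the description. The hook stand is at (560,360), and the top view agrees: pail at (413,245), stand at (245,225). Next I'll enlarge these and measure.

```bash
python3 - <<'E'
from h import *
S=np.load("scene.npy");T=np.load("top.npy");cs=get_calibration("scene");ct=get_calibration("top")
def blob(im,box,lo,hi):
    x0,y0,x1,y1=box;h=cv2.cvtColor(im,cv2.COLOR_RGB2HSV)[y0:y1,x0:x1]
    m=cv2.inRange(h,lo,hi);n,l,st,ce=cv2.connectedComponentsWithStats(m);i=1+st[1:,4].argmax()
    pts=np.argwhere(l==i)[:,::-1]+[x0,y0];return ce[i]+[x0,y0],st[i,4],cv2.minAreaRect(pts.astype(np.float32)),pts
bs=blob(S,(205,225,280,305),(100,120,60),(125,255,255));bt=blob(T,(270,135,330,200),(100,120,60),(125,255,255))
print(bs[:3],bt[:3]);p,e=tri(cs,bs[0],ct,bt[0]);print("sleeve",p.round(4),e)
# rim: white mask ellipse in each
def comp(a,s): return cv2.resize(a[:,:,::-1],None,fx=s,fy=s,interpolation=cv2.INTER_CUBIC)
A=comp(S[225:305,205:285],5);B=comp(S[195:320,360:470],3.2)
C=comp(T[135:205,265:335],5);D=comp(T[125:205,145:205],5)
f=lambda a:cv2.copyMakeBorder(a,0,400-a.shape[0],0,400-a.shape[1],0) 
cv2.imwrite("pics/c1.png",cv2.resize(np.vstack([np.hstack([f(A),f(B)]),np.hstack([f(C),f(D)])]),(600,600)))
E
```

```text
(array([235.09278351, 290.50515464]), np.int32(97), ((235.1500244140625, 290.54998779296875), (17.076295852661133, 5.375871658325195), 18.43494987487793)) (array([303.34042553, 145.87234043]), np.int32(47), ((303.25006103515625, 145.75001525878906), (11.700428009033203, 3.7947330474853516), 18.434946060180664))
sleeve [ 0.6435 -0.2191  0.0869] 0.000980153034956699
```

View pics/c1.png

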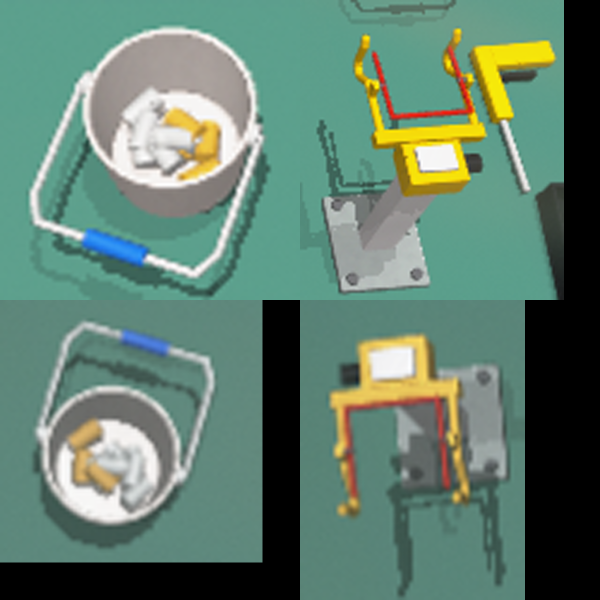

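The crops confirm the white pail with the blue sleeve. The twin-prong hook's tips and crossbar can be seen in both views. Next I'll triangulate them.

```bash
python3 - <<'E'
from h import *
S=np.load("scene.npy");T=np.load("top.npy");cs=get_calibration("scene");ct=get_calibration("top")
for n,a,b in [("tip+y",(425.4,208.3),(157.3,181)),("tip-y",(385.8,210.8),(187.9,177.5)),("cross+y",(436.7,249.6),(153.8,151.1)),("cross-y",(391.3,252.5),(187.7,146.9)),
 ("keep +y back",(430,242),(160,152.5)),("keep -y back",(399,244),(182,152))]:
    p,e=tri(cs,a,ct,b);print(n,p.round(4),round(e,4))
E1=onz(ct,275.9,169.9,.082);E2=onz(ct,313.5,181.9,.082);F1=onz(cs,228.5,246.9,.082);F2=onz(cs,273.3,260.5,.082)
print("ears top",E1,E2,np.linalg.norm(E1-E2),(E1+E2)/2);print("ears scene",F1,F2,np.linalg.norm(F1-F2),(F1+F2)/2)
for n,im,c,box,corn in(("top",T,ct,(273,155,316,206),[(287.7,141.7),(320.5,149.7)]),("scene",S,cs,(225,230,277,285),None)):
    if corn: a,b=[onz(c,*q,.082) for q in corn];print("bar",a,b,np.linalg.norm(a-b),np.degrees(np.arctan2(a[1]-b[1],a[0]-b[0])))
# pail silhouette non-green, via saturation mask
    h=cv2.cvtColor(im,cv2.COLOR_RGB2HSV);x0,y0,x1,y1=box
    m=cv2.inRange(h,(0,0,175),(180,40,255))[y0:y1,x0:x1]
    cnts,_=cv2.findContours(m,cv2.RETR_EXTERNAL,cv2.CHAIN_APPROX_NONE);k=max(cnts,key=cv2.contourArea)
    e=cv2.fitEllipse(cv2.convexHull(k));u=np.array(e[0])+[x0,y0];print(n,e,u,onz(c,*u,.09))
print([o.round(3) for o in ray(ct,280,210)])
# post label / plate corners in the scene at z ~0.01
E
```

```text
tip+y [0.4975 0.2283 0.269 ] 0.005
tip-y [0.5065 0.1367 0.2697] 0.0028
cross+y [0.5926 0.2453 0.2483] 0.0035
cross-y [0.6033 0.1419 0.2516] 0.003
keep +y back [0.5837 0.2232 0.2687] 0.0074
keep -y back [0.586  0.1581 0.2601] 0.0049
ears top [ 0.56252675 -0.12564366  0.082     ] [ 0.52028605 -0.25198729  0.082     ] 0.1332178265946967 [ 0.5414064  -0.18881547  0.082     ]
ears scene [ 0.51980306 -0.2461224   0.082     ] [ 0.55692403 -0.12329744  0.082     ] 0.12831187231370578 [ 0.53836355 -0.18470992  0.082     ]
bar [ 0.65969813 -0.16688094  0.082     ] [ 0.63101488 -0.27815889  0.082     ] 0.11491522557642637 75.54594580649146
top ((20.460796356201172, 19.01860809326172), (35.803749084472656, 44.559574127197266), 132.3769989013672) [293.46079636 174.01860809] [ 0.54639621 -0.18441085  0.09      ]
scene ((26.531816482543945, 27.376192092895508), (45.23309326171875, 56.65647888183594), 146.209228515625) [251.53181648 257.37619209] [ 0.55260641 -0.18119183  0.09      ]
[array([ 0.27 , -0.118,  1.6  ]), array([ 0.102, -0.013, -0.995])]
```

Measured poses:
- **Pail:** centre about (0.540, -0.187), yaw about -17.5°. The sleeve at (0.6435, -0.219) is 108 mm from the centre, as specified.
- **Stand:** yaw about 5.8°, HOME about (0.523, 0.185), z about 0.229. The prong spacing comes out at 92 mm against the specified 90 mm.

I'll move over the sleeve now, going high to clear the bottle.

Call:
{"method": "move_arm", "body": {
  "steps": [
    [[0.3,0,0.8,0.5],[0.9,0.2,1.5,2],[1.7,0.7,1.8,3.5],[2.5,1.3,2,5],[3.3,1.9,2,6.5],[4.1,2.5,2,8],[4.9,3.1,2,9.5],[5.7,3.7,2,10.8]]
  ],
  "grip": 70
}}

```text
t: 0.9
tcp_pos: [0.4673, -0.3594, 0.3142]
orientation: [[0.297, 0.955, -0.0], [0.955, -0.297, 0.0], [0.0, -0.001, -1.0]]
wrist_force: [0.3, -0.1, -0.7]
finger_gap: 0.701
finger_force: 0.0
```

Call:
{"method": "move_arm", "body": {
  "steps": [
    [[0.7,0.5,-0.3,0],[1.4,1.1,-0.8,0],[2.1,1.7,-1.4,0],[2.8,2.3,-1.8,0],[3.3,2.7,-2.1,0],[3.5,2.8,-2.3,0],[3.5,2.8,-2.3,0],[3.5,2.8,-2.3,0]]
  ]
}}

```text
t: 1.7
tcp_pos: [0.6405, -0.2221, 0.1999]
orientation: [[0.302, 0.953, -0.0], [0.953, -0.302, -0.001], [-0.001, -0.0, -1.0]]
wrist_force: [-0.0, -0.7, 1.2]
finger_gap: 0.701
finger_force: 0.0
```

```bash
python3 - <<'E'
from h import *
o=ctrl.get_obs();c=get_calibration("wrist");im=camera("wrist");np.save("w1",im);save("w1",im)
print(o["t"],o["tcp_pos"],o["orientation"][:,1],o["wrist_force"],proj(c,(.6435,-.219,.082)),proj(c,(.54,-.187,.09)))
h=cv2.cvtColor(im,cv2.COLOR_RGB2HSV);m=cv2.inRange(h,(100,120,60),(125,255,255))
n,l,st,ce=cv2.connectedComponentsWithStats(m)
for i in range(1,n):
    if st[i,4]>60:
        p=np.argwhere(l==i)[:,::-1].astype(np.float32);r=cv2.minAreaRect(p);print(ce[i],st[i,4],r,onz(c,*r[0],.082))
        b=cv2.boxPoints(r);print([onz(c,*((b[k]+b[(k+1)%4])/2),.082).round(4) for k in range(4)])
E
```

```text
1.7 [ 0.64046641 -0.22210558  0.19986392] [ 9.53188100e-01 -3.02377842e-01 -2.93808645e-04] [-0.01714427 -0.70378881  1.20396991] [277.81172902 203.55494668] [149.94970365 207.11416182]
[504.99546625 198.57533863] 17866 ((510.45758056640625, 202.3583221435547), (171.58987426757812, 126.160888671875), 80.04937744140625) [ 0.84255453 -0.28084334  0.082     ]
[array([ 0.8393, -0.2033,  0.082 ]), array([ 0.9041, -0.2893,  0.082 ]), array([ 0.8492, -0.3725,  0.082 ]), array([ 0.7848, -0.2731,  0.082 ])]
[275.21615202 200.74821853] 842 ((275.0, 201.0), (52.0, 16.0), 90.0) [ 0.6418845  -0.21610689  0.082     ]
[array([ 0.6487, -0.1946,  0.082 ]), array([ 0.6484, -0.2182,  0.082 ]), array([ 0.6348, -0.2385,  0.082 ]), array([ 0.6353, -0.214 ,  0.082 ])]
```

View pics/w1.png

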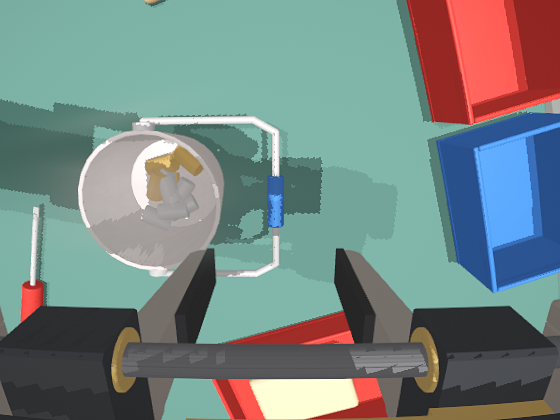

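The wrist view shows the sleeve at (275,201), with the bar exactly across the jaws, so the yaw is right. I'll narrow the jaws to clear the rim and go down.

Call:
{"method": "move_arm", "body": {
  "steps": [
    [[0,0.1,-0.3,0],[0,0.1,-0.7,0],[0,0.1,-1.2,0],[0,0.1,-1.7,0],[0,0.1,-2.2,0],[0,0.1,-2.5,0],[0,0.1,-2.7,0],[0,0.1,-2.7,0]]
  ],
  "grip": 36
}}

```text
t: 2.55
tcp_pos: [0.6401, -0.2159, 0.0634]
orientation: [[0.302, 0.953, -0.002], [0.953, -0.302, 0.001], [0.0, -0.002, -1.0]]
wrist_force: [-0.2, 0.4, -0.2]
finger_gap: 0.356
finger_force: 0.0
```

Call:
{"method": "move_arm", "body": {
  "steps": [
    [[0,0,0,0],[0,0,0,0],[0,0,0,0],[0,0,0,0],[0,0,0,0],[0,0,0,0],[0,0,0,0]]
  ],
  "grip": 0,
  "force": 20
}}

```text
t: 3.25
tcp_pos: [0.6421, -0.2166, 0.0658]
orientation: [[0.302, 0.953, 0.003], [0.953, -0.302, -0.001], [-0.0, 0.003, -1.0]]
wrist_force: [2.4, -0.7, 7.0]
finger_gap: 0.145
finger_force: 20.0
```

```bash
python3 - <<'E'
from h import *
o=ctrl.get_obs();print(o["tcp_pos"],o["wrist_force"],o["finger_gap"],o["finger_force"])
d=np.array([np.cos(np.radians(-17.6)),np.sin(np.radians(-17.6))])
for a in np.radians([6,12,18,25,32,39,46,53,60,67,74,80,85,88,90,90]):
    dx=108*(np.cos(a)-1);print((np.r_[d*dx,108*np.sin(a)]/50).round(2))
E
```

```text
[ 0.64213414 -0.21660571  0.06583774] [ 2.40983827 -0.68440664  7.04123844] 0.1447769490442473 20.000361800193787
[-0.01  0.    0.23]
[-0.04  0.01  0.45]
[-0.1   0.03  0.67]
[-0.19  0.06  0.91]
[-0.31  0.1   1.14]
[-0.46  0.15  1.36]
[-0.63  0.2   1.55]
[-0.82  0.26  1.73]
[-1.03  0.33  1.87]
[-1.25  0.4   1.99]
[-1.49  0.47  2.08]
[-1.7   0.54  2.13]
[-1.88  0.6   2.15]
[-1.99  0.63  2.16]
[-2.06  0.65  2.16]
[-2.06  0.65  2.16]
```

The sleeve is gripped: the 13 mm gap fits its 14 mm thickness. I'll start the arc and watch the force.

Call:
{"method": "move_arm", "body": {
  "steps": [
    [[0,0,0.05,0],[0,0,0.14,0],[-0.01,0,0.23,0],[-0.03,0,0.34,0],[-0.04,0.01,0.45,0],[-0.07,0.02,0.56,0],[-0.1,0.03,0.67,0],[-0.1,0.03,0.67,0]]
  ]
}}

```text
t: 4.05
tcp_pos: [0.6363, -0.2147, 0.0994]
orientation: [[0.302, 0.953, 0.001], [0.953, -0.302, -0.001], [-0.0, 0.001, -1.0]]
wrist_force: [2.9, -0.8, 0.9]
finger_gap: 0.139
finger_force: 20.0
```

Call:
{"method": "move_arm", "body": {
  "steps": [
    [[-0.06,0.02,0.24,0],[-0.18,0.06,0.47,0],[-0.33,0.1,0.69,0],[-0.5,0.16,0.88,0],[-0.69,0.22,1.06,0],[-0.8,0.25,1.13,0],[-0.9,0.28,1.2,0],[-0.9,0.28,1.2,0]]
  ]
}}

```text
t: 4.85
tcp_pos: [0.591, -0.2004, 0.159]
orientation: [[0.302, 0.953, 0.001], [0.953, -0.302, -0.0], [0.0, 0.001, -1.0]]
wrist_force: [1.7, 0.1, 2.3]
finger_gap: 0.141
finger_force: 20.0
```

Call:
{"method": "move_arm", "body": {
  "steps": [
    [[-0.1,0.03,0.08,0],[-0.22,0.07,0.15,0],[-0.36,0.12,0.21,0],[-0.5,0.16,0.25,0],[-0.66,0.21,0.29,0],[-0.84,0.27,0.31,0],[-1.03,0.33,0.32,0],[-1.03,0.33,0.32,0]]
  ]
}}

```text
t: 5.65
tcp_pos: [0.5384, -0.1837, 0.1741]
orientation: [[0.302, 0.953, -0.001], [0.953, -0.302, 0.0], [-0.0, -0.001, -1.0]]
wrist_force: [0.7, -1.6, -1.0]
finger_gap: 0.145
finger_force: 20.0
```

```bash
python3 - <<'E'
from h import *
o=ctrl.get_obs();c=get_calibration("scene");im=camera("scene");print(o["tcp_pos"],o["wrist_force"])
save("s2",im,(200,180,470,320),2.9)
E
```

```text
[ 0.53838565 -0.18368904  0.17412341] [ 0.66188676 -1.57795219 -0.99554062]
```

View pics/s2.png

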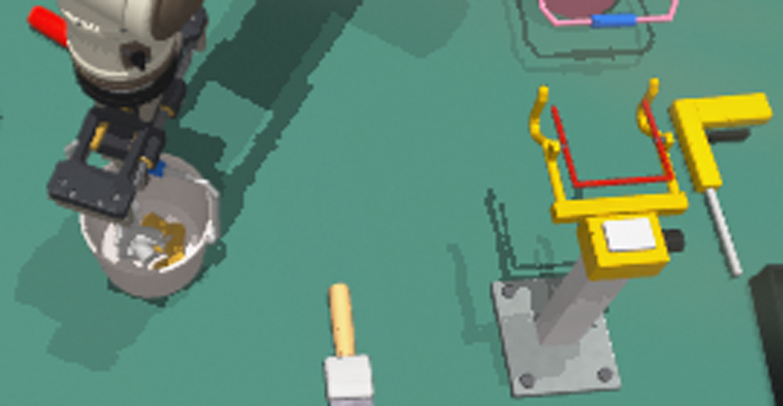

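The crop shows the bail upright between the jaws at (155,170) and the pail still standing. I'll lift it and carry it over.

Call:
{"method": "move_arm", "body": {
  "steps": [
    [[0,0,0.1,0],[0,0,0.3,0],[0,0,0.6,0],[0,0,1.0,0],[0,0,1.4,0],[0,0,1.75,0],[0,0,1.95,0],[0,0,2.05,0]]
  ],
  "force": 30
}}

```text
t: 6.5
tcp_pos: [0.5401, -0.1843, 0.2783]
orientation: [[0.302, 0.953, 0.002], [0.953, -0.302, -0.001], [-0.0, 0.002, -1.0]]
wrist_force: [-0.5, 0.2, -4.5]
finger_gap: 0.14
finger_force: 30.0
```

Call:
{"method": "move_arm", "body": {
  "steps": [
    [[-0.02,0.1,0,0.1],[-0.06,0.3,0,0.3],[-0.12,0.65,0,0.6],[-0.2,1.1,0,1],[-0.3,1.6,0,1.4],[-0.4,2.1,0,1.8],[-0.5,2.6,0,2.2],[-0.6,3.1,0,2.6]]
  ]
}}

```text
t: 7.3
tcp_pos: [0.5083, -0.0265, 0.2758]
orientation: [[0.076, 0.997, -0.001], [0.997, -0.076, 0.001], [0.001, -0.002, -1.0]]
wrist_force: [0.0, 0.7, -6.1]
finger_gap: 0.141
finger_force: 30.0
```

Call:
{"method": "move_arm", "body": {
  "steps": [
    [[-0.1,0.5,0,0.4],[-0.2,1,0,0.8],[-0.3,1.5,0,1.2],[-0.5,2.1,0,1.6],[-0.7,2.7,0,1.9],[-0.85,3.2,0,2.1],[-0.95,3.5,0,2.1],[-1,3.6,0,2.1]]
  ]
}}

```text
t: 8.1
tcp_pos: [0.4577, 0.1533, 0.2759]
orientation: [[-0.107, 0.994, -0.002], [0.994, 0.107, 0.001], [0.001, -0.002, -1.0]]
wrist_force: [-0.2, 0.8, -5.1]
finger_gap: 0.143
finger_force: 30.0
```

Call:
{"method": "move_arm", "body": {
  "steps": [
    [[-0.2,0.2,0,0],[-0.3,0.4,0,0],[-0.3,0.5,0,0],[-0.3,0.55,0,0],[-0.3,0.55,0,0],[-0.3,0.55,0,0]]
  ]
}}

```text
t: 8.7
tcp_pos: [0.4448, 0.1782, 0.2766]
orientation: [[-0.103, 0.995, 0.0], [0.995, 0.103, -0.0], [-0.0, 0.0, -1.0]]
wrist_force: [0.7, -0.4, -5.2]
finger_gap: 0.141
finger_force: 30.0
```

```bash
python3 - <<'E'
from h import *
o=ctrl.get_obs();print(o["t"],o["tcp_pos"],o["orientation"][:,1],o["wrist_force"],o["finger_gap"])
c=get_calibration("wrist");im=camera("wrist");np.save("w3",im);S=camera("scene");np.save("s3",S)
save("w3",np.hstack([im,cv2.resize(S[170:310,340:480],(420,420),interpolation=cv2.INTER_CUBIC)]),None,.8)
for p in [(.4975,.2283,.269),(.5065,.1367,.27),(.523,.185,.229)]: print(proj(c,p))
E
```

```text
8.7 [0.44481796 0.17820051 0.27658017] [9.94683065e-01 1.02983500e-01 3.53871085e-06] [ 0.68075404 -0.4466476  -5.18130995] 0.14085327186954966
[384.78492232 183.45251579]
[369.97859649 333.96727531]
[391.31273674 238.03136253]
```

View pics/w3.png

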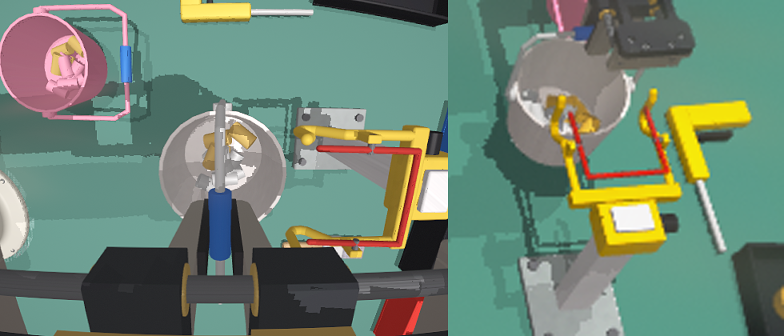

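The wrist view shows the pail hanging level, with the prong tips at about (375,165) and (370,300) in full-size pixels. They look lower than I estimated. I'll refine the hook from colour masks.

```bash
python3 - <<'E'
from h import *
W=np.load("w3.npy");S=np.load("s3.npy");T=np.load("top.npy")
cw=get_calibration("wrist");cs=get_calibration("scene");ct=get_calibration("top")
def yel(im):return cv2.inRange(cv2.cvtColor(im,cv2.COLOR_RGB2HSV),(20,150,60),(34,255,255))
def ext(im,box,ax,sgn,n=4):
    x0,y0,x1,y1=box;p=np.argwhere(yel(im)[y0:y1,x0:x1])[:,::-1]+[x0,y0]
    k=(p[:,ax]*sgn).min();q=p[p[:,ax]*sgn<k+n];return q.mean(0),len(q)
wa=ext(W,(350,140,420,190),0,1,16);wb=ext(W,(350,280,420,312),0,1,16)
sa=ext(S,(415,195,445,235),1,1,4);sb=ext(S,(375,195,400,235),1,1,4)
ta=ext(T,(150,165,170,195),1,-1,3);tb=ext(T,(178,165,200,190),1,-1,3)
print(wa,wb,sa,sb,ta,tb)
for n,w,s,t in(("+y",wa,sa,ta),("-y",wb,sb,tb)):
    for m,a,b in(("ws",(cw,w[0]),(cs,s[0])),("st",(cs,s[0]),(ct,t[0])),("wt",(cw,w[0]),(ct,t[0]))):
        p,e=tri(*a,*b);print(n,m,p.round(4),round(e,4))
for z in(.255,.26,.265,.27,.275,.28,.285):
    a,b=onz(cw,*wa[0],z),onz(cw,*wb[0],z);print(z,a.round(4),b.round(4),np.linalg.norm(a-b))
print("cam",ray(cw,280,210))
# check wrist camera calib vs the sleeve
m=cv2.inRange(cv2.cvtColor(W,cv2.COLOR_RGB2HSV),(105,120,60),(125,255,255));q=np.argwhere(m[230:330,240:310])[:,::-1]+[240,230]
r=cv2.minAreaRect(q.astype(np.float32));print(r,onz(cw,*r[0],.293))
save("z4",np.hstack([cv2.resize(W[120:330,340:560],None,fx=2,fy=2),cv2.resize(S[195:265,375:445],(420,420),interpolation=cv2.INTER_CUBIC)]),None,.9)
E
```

```text
(array([376.23846154, 166.65769231]), 260) (array([365.63022508, 295.32475884]), 311) (array([425. , 208.5]), 12) (array([387.68421053, 211.84210526]), 38) (array([157., 180.]), 4) (array([187., 177.]), 4)
+y ws [0.4935 0.2344 0.2602] 0.0021
+y st [0.4998 0.2273 0.2718] 0.0027
+y wt [0.5028 0.2334 0.2395] 0.0047
-y ws [0.5025 0.1498 0.2529] 0.0079
-y st [0.5084 0.1403 0.2683] 0.0043
-y wt [0.5124 0.144  0.2359] 0.0029
0.255 [0.4957 0.2346 0.255 ] [0.5041 0.1542 0.255 ] 0.08085030378491559
0.26 [0.4941 0.2352 0.26  ] [0.5024 0.1569 0.26  ] 0.07873933201054438
0.265 [0.4926 0.2359 0.265 ] [0.5006 0.1597 0.265 ] 0.07662836023617316
0.27 [0.491  0.2365 0.27  ] [0.4988 0.1624 0.27  ] 0.07451738846180196
0.275 [0.4894 0.2371 0.275 ] [0.497  0.1651 0.275 ] 0.07240641668743072
0.28 [0.4879 0.2377 0.28  ] [0.4952 0.1678 0.28  ] 0.07029544491305956
0.285 [0.4863 0.2383 0.285 ] [0.4935 0.1705 0.285 ] 0.06818447313868839
cam (array([0.43604311, 0.25834262, 0.4465002 ]), array([ 0.04387717, -0.27247367, -0.96131047]))
((274.5, 280.0), (90.0, 29.0), 90.0) [0.44417003 0.17897878 0.293     ]
```

View pics/z4.png

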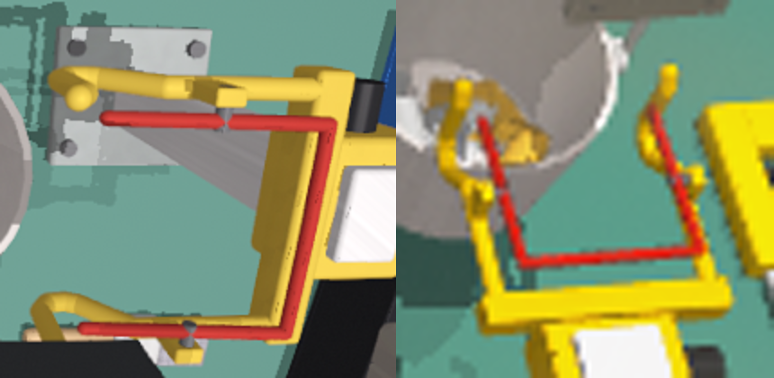

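The enlarged view shows the +y tip ball at full pixel (383,173) and the keeper blade tips at (398,186) and (386,303). The -y tip is hidden behind the finger. The keeper blades, 74 mm apart, make a better yardstick.

```bash
python3 - <<'E'
from h import *
cw=get_calibration("wrist");cs=get_calibration("scene")
w={"k+":(398.3,185.6),"k-":(385.6,302.8),"pin+":(466.1,187.8),"pin-":(443.3,301.1),"tip+":(383.3,172.8),"B+":(523.3,188.3),"B-":(500,305)}
s={"k+":(423,215.9),"k-":(391.1,217.6),"tip+":(425.7,208),"B+":(431.3,240.5),"B-":(398.5,243.7)}
P={}
for n in s:
    p,e=tri(cw,w[n],cs,s[n]);print(n,p.round(4),round(e,4));P[n]=p
for z in(.235,.245,.255,.265):
    a,b=onz(cw,*w["k+"],z),onz(cw,*w["k-"],z);c,d=onz(cw,*w["pin+"],z+.003),onz(cw,*w["pin-"],z+.003);m=(a+b)/2;q=(c+d)/2
    print(z,np.linalg.norm(a-b).round(4),m.round(4),"yaw",np.degrees(np.arctan2(-(a-b)[0],(a-b)[1])).round(1),"pins",np.linalg.norm(c-d).round(4),np.linalg.norm(m-q).round(4),np.degrees(np.arctan2((q-m)[1],(q-m)[0])).round(1))
E
```

```text
k+ [0.5103 0.2263 0.2562] 0.0019
k- [0.5171 0.1517 0.2574] 0.0008
tip+ [0.4959 0.2329 0.2672] 0.001
B+ [0.5786 0.2328 0.265 ] 0.0014
B- [0.5877 0.1588 0.2642] 0.0011
0.235 0.0835 [0.5223 0.1803 0.235 ] yaw 5.8 pins 0.0808 0.0417 7.1
0.245 0.0796 [0.5182 0.184  0.245 ] yaw 5.8 pins 0.0769 0.0396 7.2
0.255 0.0756 [0.5141 0.1877 0.255 ] yaw 5.8 pins 0.073 0.0376 7.3
0.265 0.0717 [0.51   0.1914 0.265 ] yaw 5.8 pins 0.0692 0.0356 7.4
```

HOME is about (0.517, 0.1895, 0.230), consistent within 2–3 mm across the features. I'll move back over the tips with the bar about 52 mm above HOME, then check from close by.

Call:
{"method": "move_arm", "body": {
  "steps": [
    [[0.05,0,-0.02,0],[0.2,0.02,-0.08,0],[0.45,0.06,-0.14,0],[0.75,0.1,-0.2,0],[1.05,0.15,-0.2,0],[1.3,0.2,-0.2,0],[1.43,0.22,-0.2,0],[1.47,0.23,-0.2,0]]
  ]
}}

```text
t: 9.6
tcp_pos: [0.5188, 0.1899, 0.2662]
orientation: [[-0.103, 0.995, -0.0], [0.995, 0.103, -0.0], [-0.0, -0.0, -1.0]]
wrist_force: [1.5, -0.4, -4.2]
finger_gap: 0.141
finger_force: 30.0
```

Call:
{"method": "move_arm", "body": {
  "steps": [
    [[0,0,0,0],[0,0,0,0],[0,0,0,0],[0,0,0,0],[0,0,0,0]]
  ]
}}

```text
t: 10.1
tcp_pos: [0.5177, 0.19, 0.2667]
orientation: [[-0.104, 0.995, -0.0], [0.995, 0.104, 0.0], [0.0, -0.0, -1.0]]
wrist_force: [-1.2, -0.5, -5.0]
finger_gap: 0.141
finger_force: 30.0
```

```bash
python3 - <<'E'
from h import *
o=ctrl.get_obs();print(o["t"],o["tcp_pos"],o["orientation"][:,1],o["wrist_force"],o["wrist_torque"],o["finger_gap"])
c=get_calibration("wrist");im=camera("wrist");np.save("w5",im);S=camera("scene");np.save("s5",S)
save("w5",np.hstack([im[100:380,180:400],cv2.resize(S[185:255,370:425],(220,280),interpolation=cv2.INTER_CUBIC)]),None,1.75)
E
```

```text
10.1 [0.51773824 0.18995913 0.26666147] [ 9.94624369e-01  1.03548567e-01 -2.43498477e-04] [-1.15665018 -0.54467855 -4.97895066] [-0.03418104 -0.0096545  -0.01918028] 0.1414029394776149
```

View pics/w5.png

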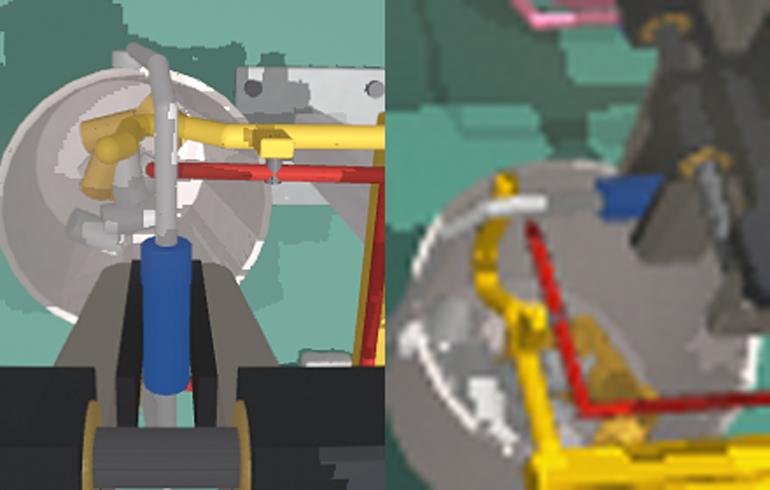

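The bar crosses just behind the keeper tip at full pixel (266,197), and the tip ball is at (241,186). I'll check the offset in the stand's frame.

```bash
python3 - <<'E'
from h import *
c=get_calibration("wrist");a=np.radians(5.9);X=np.array([np.cos(a),np.sin(a),0])
t=np.array([.51774,.18996,.2667]);rel=lambda p:((p-t)@X*1000).round(1)
print("bar",rel(onz(c,275.4,200,.283)),rel(onz(c,275.4,235,.283)))
for z in(.253,.257,.261):print(z,"keeper",rel(onz(c,265.7,197.1,z)),onz(c,265.7,197.1,z).round(4),"tip",rel(onz(c,241,185.7,z+.011)))
E
```

```text
bar 0.1 0.1
0.253 keeper -5.1 [0.5091 0.2247 0.253 ] tip -17.3
0.257 keeper -5.0 [0.5091 0.2257 0.257 ] tip -16.9
0.261 keeper -4.9 [0.5091 0.2267 0.261 ] tip -16.5
```

The bar is at about x = +1.5 mm, inside the 0–3 mm band. I'll go straight down, slowly.

Call:
{"method": "move_arm", "body": {
  "steps": [
    [[0,0,-0.06,0],[0,0,-0.14,0],[0,0,-0.22,0],[0,0,-0.3,0],[0,0,-0.36,0],[0,0,-0.42,0],[0,0,-0.48,0],[0,0,-0.54,0]]
  ],
  "force": 40
}}

```text
t: 11.0
tcp_pos: [0.5185, 0.19, 0.2405]
orientation: [[-0.103, 0.995, 0.002], [0.995, 0.103, 0.0], [-0.0, 0.002, -1.0]]
wrist_force: [-1.1, -0.7, 2.8]
finger_gap: 0.135
finger_force: 40.0
```

Call:
{"method": "move_arm", "body": {
  "steps": [
    [[0,0,-0.04,0],[0,0,-0.08,0],[0,0,-0.12,0],[0,0,-0.12,0]]
  ]
}}

```text
t: 11.4
tcp_pos: [0.5196, 0.1901, 0.2355]
orientation: [[-0.103, 0.995, 0.005], [0.995, 0.103, 0.001], [0.0, 0.005, -1.0]]
wrist_force: [-0.6, -0.6, 7.4]
finger_gap: 0.134
finger_force: 40.0
```

Keeper contact is at about 12 N, and the bar has drifted slightly back. I'll nudge it forward a little and keep going down.

Call:
{"method": "move_arm", "body": {
  "steps": [
    [[-0.03,0,-0.02,0],[-0.04,0,-0.06,0],[-0.04,0,-0.1,0],[-0.04,0,-0.14,0],[-0.04,0,-0.14,0]]
  ]
}}

```text
t: 11.9
tcp_pos: [0.5169, 0.1901, 0.2286]
orientation: [[-0.104, 0.995, 0.003], [0.995, 0.104, 0.0], [0.0, 0.003, -1.0]]
wrist_force: [-2.9, -0.5, 8.1]
finger_gap: 0.134
finger_force: 40.0
```

Call:
{"method": "move_arm", "body": {
  "steps": [
    [[0,0,-0.04,0],[0,0,-0.08,0],[0,0,-0.12,0],[0,0,-0.12,0]]
  ]
}}

```text
t: 12.3
tcp_pos: [0.5153, 0.19, 0.219]
orientation: [[-0.103, 0.995, -0.002], [0.995, 0.103, 0.0], [0.0, -0.002, -1.0]]
wrist_force: [0.9, 0.4, -4.5]
finger_gap: 0.145
finger_force: 40.0
```

The keeper has been passed: the wrist force is back to the pail's weight alone. I'll ease down until it seats.

Call:
{"method": "move_arm", "body": {
  "steps": [
    [[0.02,0,-0.03,0],[0.02,0,-0.06,0],[0.02,0,-0.08,0],[0.02,0,-0.08,0]]
  ]
}}

```text
t: 12.7
tcp_pos: [0.5169, 0.1899, 0.2162]
orientation: [[-0.103, 0.995, -0.001], [0.995, 0.103, -0.0], [-0.0, -0.001, -1.0]]
wrist_force: [-0.3, 0.3, -4.8]
finger_gap: 0.143
finger_force: 40.0
```

Call:
{"method": "move_arm", "body": {
  "steps": [
    [[0,0,-0.03,0],[0,0,-0.06,0],[0,0,-0.08,0],[0,0,-0.08,0]]
  ]
}}

```text
t: 13.1
tcp_pos: [0.5176, 0.19, 0.2154]
orientation: [[-0.104, 0.995, 0.002], [0.995, 0.104, -0.0], [-0.0, 0.002, -1.0]]
wrist_force: [-4.9, -1.7, 8.5]
finger_gap: 0.138
finger_force: 40.0
```

The bar touches about 1 mm lower, with a forward push, so it's slightly on the rear slope. I'll shift forward a little and back off in height.

Call:
{"method": "move_arm", "body": {
  "steps": [
    [[-0.03,0,0.01,0],[-0.05,-0.01,0.02,0],[-0.05,-0.01,0.02,0],[-0.05,-0.01,0.02,0]]
  ]
}}

```text
t: 13.5
tcp_pos: [0.5154, 0.1897, 0.2148]
orientation: [[-0.103, 0.995, 0.003], [0.995, 0.103, 0.001], [0.0, 0.003, -1.0]]
wrist_force: [0.0, 0.9, 4.9]
finger_gap: 0.139
finger_force: 40.0
```

It's seated: no side force and about 10 N of load. I'll ease off and release.

Call:
{"method": "move_arm", "body": {
  "steps": [
    [[0,0,0.03,0],[0,0,0.04,0]]
  ],
  "force": 8
}}

```text
t: 13.7
tcp_pos: [0.5143, 0.1895, 0.2149]
orientation: [[-0.103, 0.995, -0.001], [0.995, 0.103, 0.0], [0.0, -0.001, -1.0]]
wrist_force: [1.5, 0.6, -2.2]
finger_gap: 0.147
finger_force: 8.0
```

Call:
{"method": "move_arm", "body": {
  "steps": [
    [[0,0,0,0],[0,0,0,0],[0,0,0,0],[0,0,0,0],[0,0,0,0]]
  ],
  "grip": 40
}}

```text
t: 14.2
tcp_pos: [0.5145, 0.1894, 0.2156]
orientation: [[-0.103, 0.995, -0.0], [0.995, 0.103, -0.0], [-0.0, -0.0, -1.0]]
wrist_force: [-0.1, -0.9, -0.9]
finger_gap: 0.405
finger_force: 0.0
```

```bash
python3 - <<'E'
from h import *
o=ctrl.get_obs();print(o["t"],o["tcp_pos"],o["wrist_force"],o["finger_gap"])
im=camera("wrist");S=camera("scene")
save("w6",np.hstack([im[100:380,180:460],cv2.resize(S[175:275,360:460],(280,280),interpolation=cv2.INTER_CUBIC)]),None,1.4)
E
```

```text
14.2 [0.51450137 0.18941313 0.21559958] [-0.06866058 -0.9065013  -0.93420909] 0.405069572857149
```

View pics/w6.png

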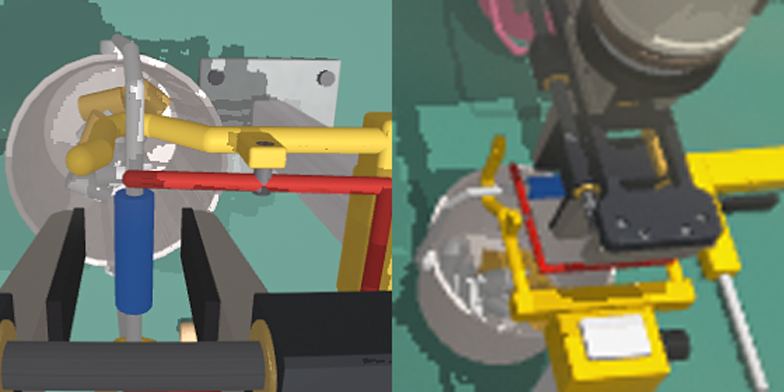

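The red keeper blade now lies over the bar, at (130,178) in the crop, and the fingers are clear. I'll retreat straight up and away.

Call:
{"method": "move_arm", "body": {
  "steps": [
    [[0,0,0.1,0],[0,0,0.3,0],[0,0,0.6,0],[0,0,1,0],[0,0,1.5,0],[0,0,2,0],[0,0,2.3,0],[0,0,2.5,0]]
  ]
}}

```text
t: 15.1
tcp_pos: [0.5151, 0.1895, 0.343]
orientation: [[-0.103, 0.995, 0.003], [0.995, 0.103, 0.0], [0.0, 0.003, -1.0]]
wrist_force: [1.0, -0.5, 0.3]
finger_gap: 0.397
finger_force: 0.0
```

Call:
{"method": "move_arm", "body": {
  "steps": [
    [[-0.4,-0.8,0.1,0],[-0.8,-1.6,0.1,0],[-1.2,-2.4,0.1,0],[-1.6,-3.2,0.1,0],[-1.8,-3.6,0.1,0],[-2,-4,0.1,0],[-2,-4,0.1,0],[-2,-4,0.1,0]]
  ]
}}

```text
t: 15.9
tcp_pos: [0.4145, -0.0104, 0.3454]
orientation: [[-0.102, 0.995, -0.0], [0.995, 0.102, 0.001], [0.001, -0.0, -1.0]]
wrist_force: [0.0, 0.7, -0.3]
finger_gap: 0.402
finger_force: 0.0
```

```bash
python3 - <<'E'
from h import *
o=ctrl.get_obs();print(o["t"],o["tcp_pos"],o["wrist_force"])
S=camera("scene");save("s7",S[170:320,330:490],None,3.7)
E
```

```text
15.9 [ 0.4145452  -0.01042514  0.3454455 ] [ 0.02465445  0.73765145 -0.28214428]
```

View pics/s7.png

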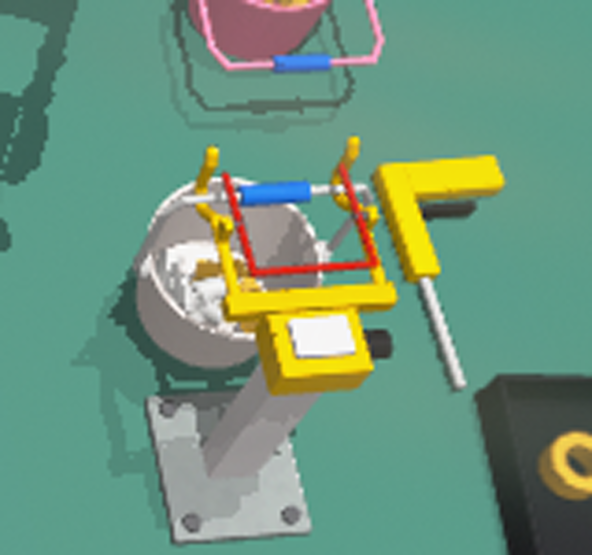

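The pail hangs on the hook with the bar under the shut keeper blades, at (228,190) and (345,185). I'll let it settle and hand in.

Call:
{"method": "move_arm", "body": {
  "steps": [
    [[0,0,0,0],[0,0,0,0],[0,0,0,0],[0,0,0,0],[0,0,0,0],[0,0,0,0],[0,0,0,0],[0,0,0,0]]
  ]
}}

```text
t: 16.75
tcp_pos: [0.4145, -0.0106, 0.3456]
orientation: [[-0.103, 0.995, -0.0], [0.995, 0.103, 0.0], [0.0, -0.0, -1.0]]
wrist_force: [-0.3, 1.0, 0.4]
finger_gap: 0.401
finger_force: 0.0
```

Call:
{"method": "move_arm", "body": {
  "steps": [
    [[0,0,0,0],[0,0,0,0],[0,0,0,0],[0,0,0,0],[0,0,0,0],[0,0,0,0],[0,0,0,0],[0,0,0,0]]
  ]
}}

```text
t: 17.55
tcp_pos: [0.4145, -0.0106, 0.3456]
orientation: [[-0.103, 0.995, -0.0], [0.995, 0.103, 0.0], [0.0, -0.0, -1.0]]
wrist_force: [-0.9, 0.1, 0.0]
finger_gap: 0.399
finger_force: 0.0
```

```bash
python3 -c "
from h import *
a=camera('scene').astype(int);b=camera('scene').astype(int);print(abs(a-b)[180:280,360:440].max());print(ticket.hand_in())"
```

```text
125
the job is handed in; nothing more can be done
None
```

The white pail hangs by its bail on the yellow hook with the keeper shut over it, and I handed the job in at about 17.6 s of the 72 s; my last stillness check, comparing two pictures 0.05 s apart, still showed pixel changes around the pail, so a slight swing at hand-in can't be ruled out.

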